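Serve one praline from the two-stage dispenser

ROBOT

A 6-joint arm with a two-finger parallel gripper is mounted at the origin on the work surface. World frame = base frame: x ahead of the robot, y to its left, z up, the work surface at z = 0. Lengths are in mm, angles in rad, forces in N, time in s.
With the tool pointing down it reaches from about 350 to 800 mm from the base axis. Payload 7.3 kg.
Tool frame: the origin (TCP) lies between the finger pads; the fingertips stand 14 mm ahead of it and the grasp point (between the pads) lies 5 mm behind it (r.finger_overhang is the distance from the TCP to the fingertips, in mm); z points along the fingers, y is the line along which they close (so a half turn about z gives the same grasp; the last joint's range is limited). The gripper opens to 85 mm and grips with 20 to 120 N. Pads are 22 mm wide; open, the fingers measure 114 mm over their backs; the gripper's body (76 mm by 85 mm) begins 54 mm behind the grasp point. The pads swing forward as they close: fully open they stand 13 mm farther back than shut.
Start: joints at [-0.146, 0.342, 1.524, -0, 1.275, -0.146], TCP at [525.017, 0.02, 245.322] pointing down, gripper open.
Joint ranges: [-2.53, 2.53], [-0.77, 2.02], [0.04, 2.7], [-1, 4.14], [0.28, 2.66], [-3.11, 3.11]. Speed limits (rad/s): [2.57, 2.57, 3.14, 3.14, 3.14, 3.14].

INTERFACE

Orientations are given as a 3x3 rotation matrix whose columns are the frame's x, y, z axes.
In Python, from cell import r, capture, calibration, boxes_of, mark_of gives the robot as it stands.
- The arm moves only by the tool arm_command, never from a script. Its argument "commands" is text: rows parted by semicolons, each of 7 numbers parted by spaces: the shift along the tool's x, y, z in m, then the turn, a rotation vector about the tool's x, y, z in units of 10 degrees (1.0 is 10 degrees), then the opening in per cent of the stroke, from 0 (shut) to 100 (fully open). A call has 1 to 10 rows; each row shifts and turns the commanded pose from where the row before left it, along the tool's axes as they then stand; what a row does not reach is not made up. A row lasts 1/8 s, in which the tool goes at most 62.5 mm and 10.7 degrees, less where a joint would pass 70% of its speed; a pose out of reach is approached as far as the arm can. A call is refused whole if a number of a shift passes 0.0625 or a number of a turn 1, either way. A call with a gripper value outside its range is refused whole. The fingers move at their own pace and stop on an object; the grip force is fixed at half the most. Time passes only in rows, so rows that do not move let the fingers close. It gives the time, the measured TCP pose, the force, the opening and the grip force at its end, in the units of the state.
- r.get_state(): the state, without advancing time (a new reading comes with each control period).
- capture(name): name is "scene" or "side" or "wrist"; returns the picture (400x640x3 uint8, red, green, blue); there is no depth.
- calibration(name): a dict with "fx", "fy", "cx", "cy" (pixels), "k1" (the pictures are not rectified: a ray, as slopes to the right and down, at radius r is drawn at 1 + k1 r^2 times it, then the intrinsics apply), "R" (3x3) and "t" (3): a world point X has camera coordinates R X + t; the wrist camera has in their place "mount" (4x4, takes a point from camera to tool coordinates, whose origin is the TCP and whose axes are the flange's). Camera axes: x right, y down, z forward; pixel columns grow to the right and rows downward; lengths in mm; the calibration is good to about 2 mm. A picture is of the moment at which its call begins: read the wrist's pose just before it. calibration takes no time and is no camera call.
- r.hand_in(): hands the job in; it is judged then, once.
Trained networks look in the newest picture that a camera, given by its name, has taken for a name from the list of things; names that differ only in an ending like _2 or _b are one class to them, and where a whole thing is asked for, a point or a joint stands for the part that bears it (a point fixed in the world has none). Each returns a list of dicts, best first, with "confidence" (0 to 1); they miss things now and then, are a little off and sometimes report something else, mostly with a low value. They report only what shows in the picture. A call takes as long as a camera call. They do not tell look-alikes from the thing itself.
- boxes_of(camera, query): "bbox" ([centre column, centre row, width, height] as shares, 0 to 1, of the picture: columns of its width, rows of its height, round what is visible of it).
- mark_of(camera, query): "centre" ([column, row] as shares, 0 to 1, of the picture: columns of its width, rows of its height: a listed point, or the origin of a listed thing).
The state is a dict: "t": time; "joints": joint angles; "joint_vel": joint speeds; "tau": joint torques, N m; "eef_pos": TCP position; "tool_rot": TCP orientation; "wrist_force": force on the tool from outside, world axes, zero at the start; "wrist_torque": the same for the moment, N m; "width": finger opening in mm; "finger_force": force on a finger pad.
Only numpy, scipy, OpenCV 4.12 (cv2) and the standard library are available. Lean on these libraries where they do the work, as an engineer would, in place of code of your own. Each camera call takes 0.05 s, during which the arm holds its last target. There are 200 camera calls.

TASK

Slide the white bowl under the lip of the praline dispenser. Then press the red button gently to its halfway stop, no further, and keep it there until the praline has rolled down to rest at the orange lower gate and one second more; only then press fully down so that the praline drops into the bowl, and let go. Leave the bowl standing on the counter with the praline in it, never touch the praline itself, and do not disturb the other things on the counter.

Things in the scene. Friction and masses are not known exactly. Their poses are not given: they have to be found in the camera images.
- white_bowl_mid (a point): the white ceramic dessert bowl, loose, about 280 g: foot 96 mm across, walls sloping out to a rim 130 mm across, 48 mm high, wall 4 mm, inner floor 5 mm up. The point is on its axis, 24 mm above the counter; z up.
- drop_point (a point): point on the counter (z = 0) where the praline comes down, give or take 15 mm. Axes are the dispenser's: -y is the way the praline rolls, +x points away from the button's side, z up. The chute (46 mm wide) ends 33 mm to its +y side, its underside there 106 mm above the counter; the dispenser's foot and housing begin 85 mm to its +y side.
- button_seat (a point): the point where the red button's axis meets the white sloping panel; axes are the dispenser's (z up, x away from the button's side). The axis leans 15 degrees from vertical towards -x: outward is (-sin 15, 0, cos 15); press the other way. Cap 34 mm across, collar 44. The button screws up and down: its cap's top stands 18 to 26 mm off the panel, differing each time: find it by touch.
- cap (a joint): m, how far the red cap has sunk into its collar: 0 up, 0.006 at the halfway stop. First stage: a light spring, 1.5 N at the top to 4.5 N at the stop, where the resistance jumps and nothing more moves until about 11 N. The cap stands 14 mm proud of the collar. It lowers the blue upper gate, which lets the praline past only near the halfway stop (0.0035 to 0.0055).
- collar (a joint): m, second stage: 0 until about 11 N, then cap and collar sink together to 0.006, fully down, at 15 N. It lowers the orange lower gate, flush at 0.0049.
- praline_center (a point): centre of the gold-foiled praline, a hard ball 32 mm across, 20 g. It starts in the steel chute (14 degree slope, walls 32 mm high), resting above the blue upper gate. At the halfway press it rolls down to the orange lower gate (takes about 0.5 s); at the full press it rolls off the lip and falls.
- pocket (a point): where the praline's centre lies when it rests in the waiting place above the orange lower gate, in the chute; axes are the dispenser's, z up.
- mug_mid (a point): bystander: terracotta mug, 80 mm across, 90 mm high, handle on one side; point on its axis at half height.
- syrup_mid (a point): bystander: amber glass syrup bottle, 68 mm across, 170 mm high; point on its axis at half height.
- sugar_jar_mid (a point): bystander: clear sugar jar with steel lid, 76 mm across, 100 mm high; point on its axis at half height.
- shaker_mid (a point): bystander: plain steel cocoa shaker, 60 mm across, 100 mm high; point on its axis at half height.
- napkins_mid (a point): bystander: dark steel napkin holder, 105 x 120 x 70 mm; point on its axis at half height.
- cup_mid (a point): bystander: white coffee cup, 76 mm across, 60 mm high; point on its axis at half height.
- blue_bowl_mid (a point): bystander: blue bowl, same shape as the white one (rim 130 mm across, 48 mm high); point on its axis at half height.
Mind the look-alikes: they are no part of the job. Leave any brown or turquoise look-alike of the part that bears white_bowl_mid alone.

How it is judged (in metres and radians):
On the way, in this order (a step that is already met when the one before it is completed fails the run):
1. the white bowl stands under the dispenser's lip, within 50 mm of the drop point, while the praline is still above the upper gate (horizontal distance between white_bowl_mid and drop_point below 0.05 m and height (world z) of white_bowl_mid below 0.03 m and angle between white_bowl_mid's own z axis and vertical below 0.1 rad and distance between praline_center and pocket above 0.035 m), for 0.2 s.
2. the button is kept at its halfway stop (cap sunk more than 5 mm, collar less than 1 mm) for 0.9 s with the praline waiting at the lower gate (value of joint cap above 0.005 m and value of joint collar below 0.001 m and x of praline_center in the frame of pocket between -0.012 and 0.012 m and y of praline_center in the frame of pocket between -0.012 and 0.012 m and z of praline_center in the frame of pocket between -0.012 and 0.012 m), for 0.9 s.
3. the button is pressed fully down (collar sunk more than 4.8 mm) (value of joint collar above 0.0048 m), for 0.05 s.
At the end, for the whole second after the job is handed in: the praline lies inside the white bowl (centre within 50 mm of the bowl's axis and below its rim), the bowl stands upright (within 0.1 rad) and still on the counter, and the button has come back up (cap within 1.5 mm, collar within 1 mm) (horizontal distance between praline_center and white_bowl_mid below 0.05 m and z of praline_center in the frame of white_bowl_mid between -0.012 and 0.015 m and height (world z) of white_bowl_mid below 0.03 m and angle between white_bowl_mid's own z axis and vertical below 0.1 rad and linear speed of white_bowl below 0.02 m/s and value of joint cap below 0.0015 m and value of joint collar below 0.001 m); the robot touches nothing.
It fails at once if the robot touches the praline (contact force between any of the fingers, the arm and praline above 0.3 N).
It fails at once if a bystander is moved more than 30 mm or tipped over (distance of any of mug_mid, syrup_mid, sugar_jar_mid, shaker_mid, napkins_mid, cup_mid, blue_bowl_mid from where it was at the start of the episode above 0.03 m or angle between any of mug_mid, syrup_mid, sugar_jar_mid, shaker_mid, napkins_mid, cup_mid, blue_bowl_mid's own z axis and vertical above 0.4 rad).
It also fails if it takes over 59 s, if anything falls off the work surface, if the arm or the gripper's body presses on something with over 40 N, if the wrist force passes 120 N, or if a joint passes its speed limit or range.

## Working session

There is one attempt and no reset: what is moved stays moved. The work goes in short steps, Python scripts to look and compute and a tool call to move; the robot and the scene stay as the last step left them, time stands still between calls to the robot, and variables do not carry over. Pictures are saved under pics/ and viewed, at most 10 in all, crops included, and the job is handed in when it is done.

Besides the shell and the picture viewer there is one more tool, called as name(argument=value, ...) on one line, values as JSON. arm_command: Moves the arm, as the interface text tells. Its arguments: {"type":"object","properties":{"commands":{"type":"string"}},"required":["commands"]}

```bash
mkdir -p pics; cat > h.py <<'E'
import numpy as np, cv2
from cell import r, capture, calibration, boxes_of, mark_of
def cam(n):
    c=calibration(n)
    if 'R' in c: return c,np.array(c['R']),np.array(c['t']).ravel()
    s=r.get_state(); T=np.eye(4); T[:3,:3]=s['tool_rot']; T[:3,3]=s['eef_pos']
    W=np.linalg.inv(T@np.array(c['mount'])); return c,W[:3,:3],W[:3,3]
def ray(n,u,v,C=None):
    c,R,t=C or cam(n); x=np.array([(u-c['cx'])/c['fx'],(v-c['cy'])/c['fy']]); p=x.copy()
    for _ in range(20): p=x/(1+c['k1']*(p@p))
    d=R.T@np.array([p[0],p[1],1]); return -R.T@t,d/np.linalg.norm(d)
def atz(n,u,v,z,C=None):
    o,d=ray(n,u,v,C); return o+d*(z-o[2])/d[2]
def proj(n,X,C=None):
    c,R,t=C or cam(n); q=R@np.array(X)+t; p=q[:2]/q[2]; p=p*(1+c['k1']*(p@p)); return p[0]*c['fx']+c['cx'],p[1]*c['fy']+c['cy']
def tri(rays):
    A=sum(np.eye(3)-np.outer(d,d) for o,d in rays); b=sum((np.eye(3)-np.outer(d,d))@o for o,d in rays)
    X=np.linalg.solve(A,b); return X,max(np.linalg.norm((np.eye(3)-np.outer(d,d))@(X-o)) for o,d in rays)
def snap(n,f):
    C=cam(n); im=capture(n); cv2.imwrite('pics/'+f,im[:,:,::-1]); return im,C
E
cat > a.py <<'E'
from h import *
np.set_printoptions(precision=1,suppress=True)
for n in ['scene','side']:
    im,C=snap(n,n+'0.png')
    print(n, 'cam at',-C[1].T@C[2])
    for q in ['white_bowl_mid','drop_point','button_seat','praline_center','pocket','mug_mid','syrup_mid','sugar_jar_mid','shaker_mid','napkins_mid','cup_mid','blue_bowl_mid']:
        for m in mark_of(n,q)[:3]:
            if m['confidence']<.25: continue
            u,v=m['centre'][0]*640,m['centre'][1]*400
            print(q,round(m['confidence'],2),round(u,1),round(v,1),atz(n,u,v,{'drop_point':0,'white_bowl_mid':24,'blue_bowl_mid':24,'syrup_mid':85,'cup_mid':30}.get(q,50),C))
print(r.get_state()['t'])
E
python3 a.py
```

```text
scene cam at [1596.8 -384.9 1174.1]
white_bowl_mid 0.96 193.9 201.4 [ 216.3 -350.6   24. ]
white_bowl_mid 0.9 244.9 228.2 [ 404.2 -220.9   24. ]
white_bowl_mid 0.58 178.3 252.0 [ 433.1 -434.7   24. ]
drop_point 0.36 427.7 197.5 [456.5 413.4   0. ]
button_seat 0.7 363.7 197.5 [429.3 180.8  50. ]
praline_center 0.61 362.6 205.7 [465.3 161.1  50. ]
pocket 0.77 347.2 214.7 [487.4  97.5  50. ]
pocket 0.7 434.8 249.5 [721.5 283.7  50. ]
mug_mid 0.73 427.9 197.9 [507. 379.  50.]
syrup_mid 0.92 309.8 291.5 [ 765.5 -125.4   85. ]
sugar_jar_mid 0.64 432.5 252.0 [727.9 272.3  50. ]
shaker_mid 0.87 360.8 287.1 [774.5  20.5  50. ]
shaker_mid 0.74 243.5 226.7 [ 422.9 -227.1   50. ]
napkins_mid 0.89 461.6 218.9 [634.6 429.   50. ]
napkins_mid 0.27 308.8 288.0 [ 726.2 -115.7   50. ]
cup_mid 0.74 256.6 313.2 [ 742.  -270.9   30. ]
blue_bowl_mid 0.77 216.0 288.7 [ 614.6 -356.3   24. ]
side cam at [  65.   699.9 1102.3]
white_bowl_mid 0.96 413.4 142.3 [ 416.6 -430.7   24. ]
white_bowl_mid 0.59 383.0 188.4 [ 405.1 -208.2   24. ]
button_seat 0.68 298.6 270.2 [442.9 166.1  50. ]
praline_center 0.42 270.8 212.5 [607.   58.1  50. ]
pocket 0.83 277.8 200.6 [615.7  13.9  50. ]
mug_mid 0.75 231.7 330.4 [479.2 380.3  50. ]
syrup_mid 0.96 267.9 142.5 [ 750.9 -126.6   85. ]
syrup_mid 0.72 295.1 274.8 [430.1 198.9  85. ]
sugar_jar_mid 0.78 184.5 244.3 [727.9 263.3  50. ]
shaker_mid 0.69 229.1 182.2 [769.   35.4  50. ]
napkins_mid 0.79 161.9 314.1 [637.9 437.2  50. ]
cup_mid 0.46 299.5 132.6 [ 732.5 -262.9   30. ]
blue_bowl_mid 0.59 348.5 133.2 [ 606.3 -352.8   24. ]
blue_bowl_mid 0.41 264.5 141.7 [ 803.  -173.2   24. ]
blue_bowl_mid 0.29 295.8 272.9 [453.7 163.3  24. ]
1.3
```

View pics/scene0.png

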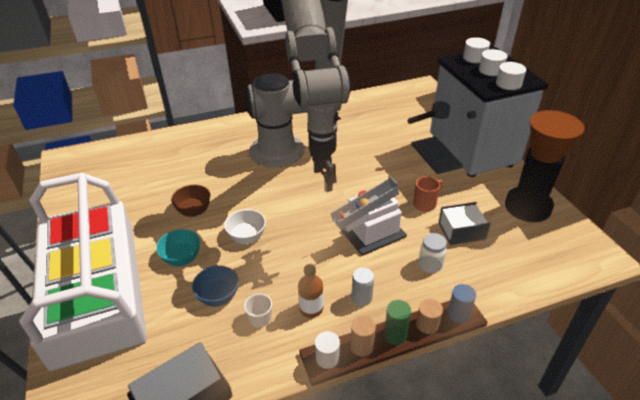

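View pics/side0.png

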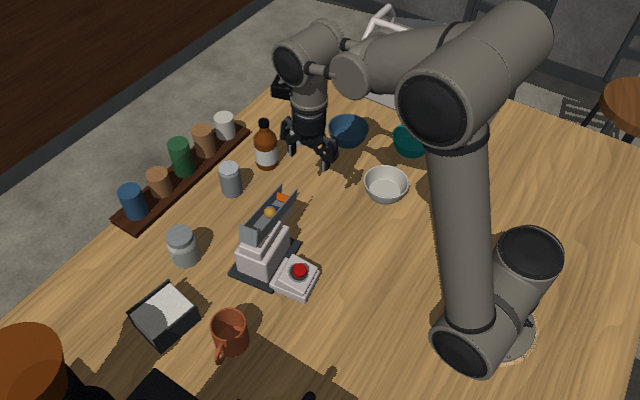

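The white bowl is at scene (245,228) / side (386,185). The dispenser's chute is at scene (365,205) / side (268,212), with its lip facing the bowl side. The red button is at side (299,270).

```bash
cat > b.py <<'E'
from h import *
np.set_printoptions(precision=1,suppress=True)
S=cam('scene');D=cam('side')
for n,a,b in [('bowl',(244.9,228.2),(384,188.4)),('seat',(363.7,197.5),(298.6,270.2)),('praline',(362.6,205.7),(270.8,212.5)),('pocket',(347.2,214.7),(277.8,200.6))]:
    print(n,*tri([ray('scene',*a,S),ray('side',*b,D)]))
a=cv2.imread('pics/scene0.png')[170:260,310:420];b=cv2.imread('pics/side0.png')[175:310,210:345]
f=lambda i:cv2.resize(i,(400,int(400*i.shape[0]/i.shape[1])),interpolation=cv2.INTER_CUBIC)
a,b=f(a),f(b);a=cv2.copyMakeBorder(a,0,b.shape[0]-a.shape[0],0,0,cv2.BORDER_CONSTANT);cv2.imwrite('pics/c0.png',np.hstack([a,b]))
print(calibration('wrist'))
E
python3 b.py
```

```text
bowl [ 402.7 -217.9   19.2] 3.6215474643069467
seat [439.7 173.7  61.6] 1.8434826598244174
praline [559.1 115.4 143.3] 0.37820592659969987
pocket [571.2  64.5 132.2] 3.2718819819356058
{'fx': 332.08734293509724, 'fy': 332.08734293509724, 'cx': 325.4394114983345, 'cy': 199.60209146224602, 'k1': -0.021990678484207483, 'mount': array([[  -0. ,   -1. ,   -0.3,   71.5],
       [   1. ,    0. ,   -0. ,   -0.6],
       [   0. ,   -0.3,    1. , -127.1],
       [   0. ,    0. ,    0. ,    1. ]])}
```

View pics/c0.png

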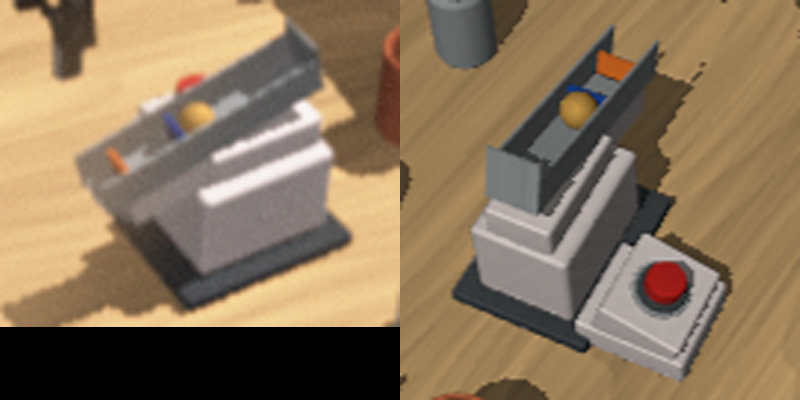

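```bash
cat > w.py <<'E'
from h import *
import sys
np.set_printoptions(precision=1,suppress=True)
im,C=snap('wrist',sys.argv[1]); s=r.get_state(); print(s['t'],s['eef_pos'],s['wrist_force']);print(s['tool_rot'])
for q in ['white_bowl_mid','drop_point','button_seat','praline_center','pocket']:
    for m in mark_of('wrist',q)[:2]:
        u,v=m['centre'][0]*640,m['centre'][1]*400
        print(q,round(m['confidence'],2),round(u,1),round(v,1),atz('wrist',u,v,{'drop_point':0,'white_bowl_mid':24,'button_seat':61,'praline_center':143,'pocket':132}[q],C),'org/dir',*ray('wrist',u,v,C))
E
python3 w.py w0.png
```

```text
1.35 [525.    0.  245.3] [-0.3  0.4  0.2]
[[ 0.  1.  0.]
 [ 1. -0. -0.]
 [-0.  0. -1.]]
white_bowl_mid 0.71 228.3 342.4 [ 401.6 -218.5   24. ] org/dir [524.4  71.5 372.5] [-0.3 -0.6 -0.7]
praline_center 0.79 378.8 22.6 [557.6 119.6 143. ] org/dir [524.4  71.5 372.5] [ 0.1  0.2 -1. ]
pocket 0.96 387.3 114.5 [567.7  63.2 132. ] org/dir [524.4  71.5 372.5] [ 0.2 -0.  -1. ]
```

View pics/w0.png

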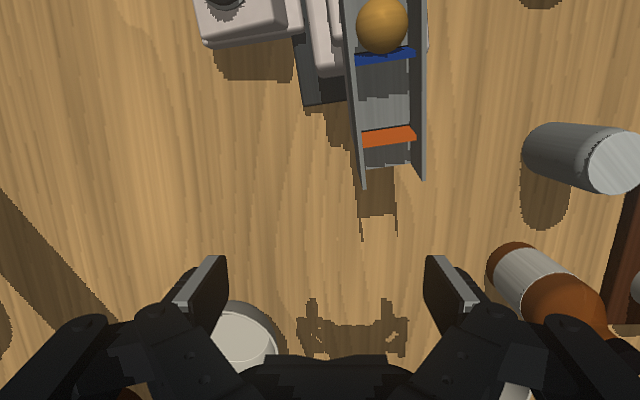

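The wrist view shows the chute lip floor edge from (367,170) to (410,163) and the orange gate at (390,137). The praline is behind the blue gate at (382,25), and part of the white bowl shows at (240,335).

```bash
cat > p.py <<'E'
from h import *
from scipy.spatial.transform import Rotation as Ro
np.set_printoptions(precision=4,suppress=True)
def plan(P,R):
    s=r.get_state();R0=np.array(s['tool_rot']);p=np.array(s['eef_pos'])
    print('shift(start tool) m',R0.T@(np.array(P)-p)/1000,'rotvec/10deg',np.degrees(Ro.from_matrix(R0.T@R).as_rotvec())/10,'shift(in target tool)',R.T@(np.array(P)-p)/1000)
def disp(yaw):
    c,s=np.cos(np.radians(yaw)),np.sin(np.radians(yaw)); return np.array([c,s,0]),np.array([-s,c,0])
def graspR(yaw,t=19.5):
    X,Y=disp(yaw);u=-Y;t=np.radians(t);a=-u*np.sin(t)-np.array([0,0,np.cos(t)]);y=u*np.cos(t)-np.array([0,0,np.sin(t)])
    return np.column_stack([np.cross(y,a),y,a])
def graspP(bowl,yaw,lift=0):
    R=graspR(yaw);u=-disp(yaw)[1];return np.array([*bowl,0])+u*58.7+np.array([0,0,36+lift])+5*R[:,2]
E
cat > q.py <<'E'
from p import *
C=cam('wrist')
f=lambda u,v,z:atz('wrist',u,v,z,C)
for z,ps in [(110,[(367,170),(410,163)]),(2,[(303,106),(345,100)]),(150,[(345,20),(362,188)]),(150,[(427,20),(425,180)])]:
    a,b=[f(*p,z) for p in ps];d=b-a;print(z,a,b,np.degrees(np.arctan2(d[1],d[0])))
X,Y=disp(9);L=f(388.5,166.5,110);print('lip',L,'drop',L-33*Y)
plan(graspP((402,-218),9,70),graspR(9)); plan(graspP((402,-218),9,0),graspR(9))
E
python3 q.py
```

```text
110 [557.5283  19.189  110.    ] [591.7229  24.9017 110.    ] 9.48439654369342
2 [499.9274  67.6301   2.    ] [545.0073  73.8297   2.    ] 7.830432708084332
150 [536.045  119.5802 150.    ] [549.4584  14.5162 150.    ] -82.72450931646965
150 [585.8308 119.7693 150.    ] [592.6376  20.2114 150.    ] -86.08874605047359
lip [574.6635  22.0499 110.    ] drop [579.8258 -10.5438 110.    ]
shift(start tool) m [-0.2743 -0.1141  0.144 ] rotvec/10deg [1.6135 1.377  8.0163] shift(in target tool) [-0.1556  0.2867  0.0513]
shift(start tool) m [-0.2743 -0.1141  0.214 ] rotvec/10deg [1.6135 1.377  8.0163] shift(in target tool) [-0.1556  0.3101  0.1173]
```

arm_command(commands="0 0 0 0 0 0.9 50;0 0 0 0 0 0.9 50;0 0 0 0 0 0.9 50;0 0 0 0 0 0.9 50;0 0 0 0 0 0.9 50;0 0 0 0 0 0.9 50;0 0 0 0 0 0.9 50;0 0 0 0 0 0.9 50;0 0 0 0 0 0.9 50")

```text
t: 2.72
eef_pos: [525.0, 0.0, 245.3]
tool_rot: [[0.988, 0.151, 0.0], [0.151, -0.988, 0.0], [0.0, 0.0, -1.0]]
wrist_force: [-0.0, 0.1, -0.5]
width: 42.6
finger_force: 0.0
```

arm_command(commands="0 0 0 0.975 0 0 50;0 0 0 0.975 0 0 50;-0.0195 0.0358 0.0064 0 0 0 50;-0.0195 0.0358 0.0064 0 0 0 50;-0.0195 0.0358 0.0064 0 0 0 50;-0.0195 0.0358 0.0064 0 0 0 50;-0.0195 0.0358 0.0064 0 0 0 50;-0.0195 0.0358 0.0064 0 0 0 50;-0.0195 0.0358 0.0064 0 0 0 50;-0.0195 0.0358 0.0064 0 0 0 50")

```text
t: 3.98
eef_pos: [410.1, -275.4, 100.9]
tool_rot: [[0.988, 0.148, -0.052], [0.156, -0.931, 0.329], [0.0, -0.333, -0.943]]
wrist_force: [-0.5, -0.7, -0.0]
width: 42.7
finger_force: 0.0
```

```bash
python3 w.py w1.png; python3 -c "
from p import *
plan(graspP((402,-218),9,0),graspR(9))"
```

```text
4.025 [ 408.1 -278.8   98.7] [-2.1 -3.2 -1.6]
[[ 1.   0.1 -0.1]
 [ 0.2 -0.9  0.3]
 [-0.  -0.3 -0.9]]
white_bowl_mid 0.89 287.0 203.4 [ 405.5 -220.7   24. ] org/dir [ 487.  -306.9  220.7] [-0.4  0.4 -0.9]
shift(start tool) m [-0.0002  0.0243  0.0663] rotvec/10deg [ 0.0006 -0.0016  0.0043] shift(in target tool) [-0.0002  0.0243  0.0663]
```

View pics/w1.png

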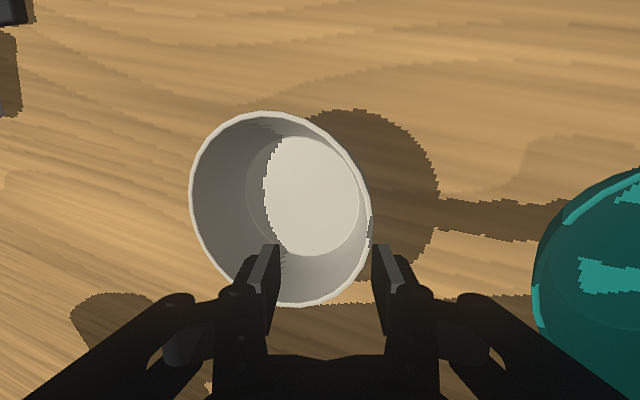

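The bowl rim runs from (190,195) to (370,205), with its near wall between the fingers at (325,300). I'm descending and closing.

arm_command(commands="0.0005 0.0062 0.0165 0 0 0 50;0.0005 0.0062 0.0165 0 0 0 50;0.0005 0.0062 0.0165 0 0 0 50;0.0005 0.0062 0.0165 0 0 0 50;0 0 0 0 0 0 50")

```text
t: 4.9
eef_pos: [412.1, -274.4, 29.3]
tool_rot: [[0.988, 0.147, -0.054], [0.156, -0.93, 0.332], [-0.002, -0.336, -0.942]]
wrist_force: [-0.7, -0.7, -0.7]
width: 42.6
finger_force: 0.0
```

arm_command(commands="0 0 0 0 0 0 30;0 0 0 0 0 0 15;0 0 0 0 0 0 0;0 0 0 0 0 0 0;0 0 0 0 0 0 0")

```text
t: 5.52
eef_pos: [412.7, -275.2, 31.0]
tool_rot: [[0.988, 0.147, -0.052], [0.156, -0.931, 0.33], [0.0, -0.334, -0.943]]
wrist_force: [-0.2, 0.4, -2.8]
width: 2.8
finger_force: 61.8
```

```bash
cat > g.py <<'E'
from p import *
print(r.get_state()['width'],r.get_state()['finger_force'],r.get_state()['wrist_force'])
X,Y=disp(9)
D=np.array([580,-10,0.])
for l in (0,8):
  plan(graspP((402,-218),9,l)+ (D-np.array([402,-218,0])),graspR(9))
C=cam('wrist');print(mark_of('wrist','white_bowl_mid'))
snap('wrist','w2.png')
E
python3 g.py
```

```text
2.819359411431771 61.80808615637943 [-0.2243  0.3944 -2.8412]
shift(start tool) m [ 0.2067 -0.1686  0.0593] rotvec/10deg [ 0.0008 -0.0005  0.0002] shift(in target tool) [ 0.2067 -0.1686  0.0593]
shift(start tool) m [ 0.2067 -0.1712  0.0518] rotvec/10deg [ 0.0008 -0.0005  0.0002] shift(in target tool) [ 0.2067 -0.1712  0.0518]
[{'centre': [0.4484, 0.5085], 'confidence': 0.89}]
```

View pics/w2.png

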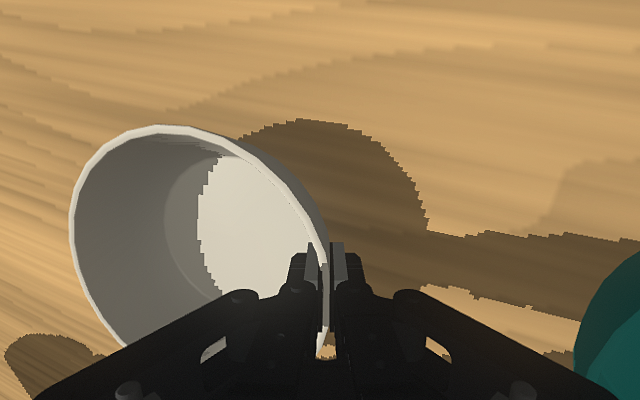

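Grasp is good: 2.8 mm width at 62 N, with the wall between the pads at (330,300).

arm_command(commands="0 -0.0008 -0.0024 0 0 0 0;0 -0.0008 -0.0024 0 0 0 0;0.02 -0.0163 0.0057 0 0 0 0;0.025 -0.0204 0.0072 0 0 0 0;0.03 -0.0244 0.0086 0 0 0 0;0.03 -0.0244 0.0086 0 0 0 0;0.03 -0.0244 0.0086 0 0 0 0;0.03 -0.0244 0.0086 0 0 0 0;0.025 -0.0204 0.0072 0 0 0 0;0.0167 -0.0139 0.0048 0 0 0 0")

```text
t: 6.88
eef_pos: [589.5, -65.1, 36.4]
tool_rot: [[0.987, 0.149, -0.053], [0.158, -0.931, 0.33], [-0.0, -0.334, -0.943]]
wrist_force: [0.1, -0.8, -2.6]
width: 2.5
finger_force: 61.9
```

```bash
cat > k.py <<'E'
from p import *
s=r.get_state();print(s['t'],s['eef_pos'],s['width'],s['wrist_force'])
plan(graspP((580,-10),9,0),graspR(9))
A=[];
for n in ('scene','side'):
    im,C=snap(n,n+'1.png')
    m=mark_of(n,'white_bowl_mid'); 
    for q in m: print(n,q,atz(n,q['centre'][0]*640,q['centre'][1]*400,24+5,C))
a=cv2.imread('pics/scene1.png')[150:270,290:430];b=cv2.imread('pics/side1.png')[140:310,210:370]
f=lambda i:cv2.resize(i,(400,int(400*i.shape[0]/i.shape[1])),interpolation=cv2.INTER_CUBIC)
a,b=f(a),f(b);a=cv2.copyMakeBorder(a,0,b.shape[0]-a.shape[0],0,0,cv2.BORDER_CONSTANT);cv2.imwrite('pics/c1.png',np.hstack([a,b]))
E
python3 k.py
```

```text
6.875 [589.5195 -65.1116  36.4395] 2.4955252180885137 [ 0.097  -0.764  -2.6353]
shift(start tool) m [-0.0008  0.0028  0.0045] rotvec/10deg [0.0002 0.0028 0.0067] shift(in target tool) [-0.0008  0.0028  0.0045]
scene {'centre': [0.5086, 0.6148], 'confidence': 0.93} [573.2662  -9.1362  29.    ]
scene {'centre': [0.2794, 0.625], 'confidence': 0.57} [ 430.3177 -431.8238   29.    ]
side {'centre': [0.6419, 0.3555], 'confidence': 0.98} [ 421.8862 -421.4936   29.    ]
side {'centre': [0.7228, 0.4605], 'confidence': 0.86} [ 219.0316 -347.1996   29.    ]
side {'centre': [0.4581, 0.5138], 'confidence': 0.59} [580.9391  -9.0486  29.    ]
side {'centre': [0.4136, 0.361], 'confidence': 0.15} [ 791.8111 -159.8593   29.    ]
```

View pics/c1.png

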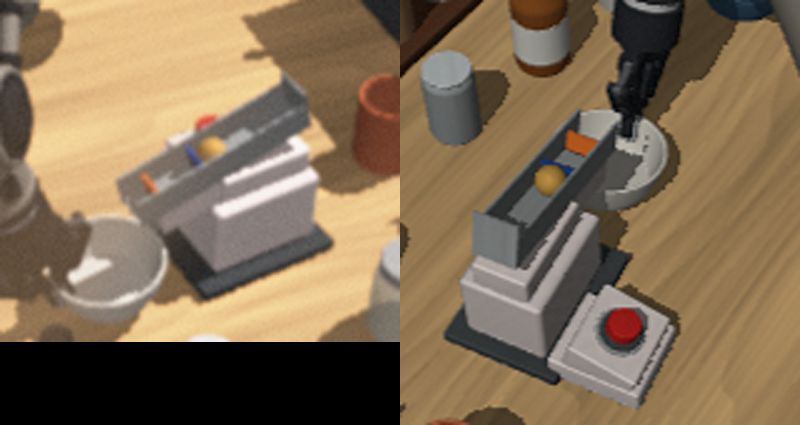

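The bowl is at about (578,-9), under the lip. I'll lower it, release, and back off along the wall.

arm_command(commands="0 0.0009 0.0024 0 0 0 0;0 0.0009 0.0022 0 0 0 0;0 0 0 0 0 0 0;0 0 0 0 0 0 15;0 0 0 0 0 0 25;0 0 0 0 0 0 25;0 0 -0.015 0 0 0 25;0 0 -0.03 0 0 0 25;0 0 -0.05 0 0 0 25;0 0 -0.06 0 0 0 25")

```text
t: 8.32
eef_pos: [596.6, -118.1, 179.5]
tool_rot: [[0.988, 0.147, -0.053], [0.157, -0.931, 0.33], [-0.001, -0.334, -0.943]]
wrist_force: [1.5, -0.4, -0.2]
width: 20.9
finger_force: 0.0
```

```bash
cat > l.py <<'E'
from p import *
s=r.get_state();print(s['t'],s['eef_pos'],s['width'],s['wrist_force'])
X,Y=disp(9);Z=np.array([0,0,1]);t=np.radians(15)
a=X*np.sin(t)-Z*np.cos(t)   # press direction
# keep tool x toward -? try two options
for nm,x in (('x~+Y',Y),('x~+X',X*np.cos(t)+Z*np.sin(t))):
    R=np.column_stack([x,np.cross(a,x),a]);print(nm)
    seat=np.array([439.7,173.7,61.6]); plan(seat-a*(80),R)
    R0=np.array(s['tool_rot'])
E
python3 l.py; python3 w.py w3.png
```

```text
8.325 [ 596.6269 -118.0957  179.4744] 20.91196369676688 [ 1.4547 -0.3957 -0.1623]
x~+Y
shift(start tool) m [-0.13   -0.2812  0.1429] rotvec/10deg [-2.7073 -0.3552 -9.105 ] shift(in target tool) [ 0.3128 -0.1361  0.0056]
x~+X
shift(start tool) m [-0.13   -0.2812  0.1429] rotvec/10deg [-1.9404  1.4903 -0.2555] shift(in target tool) [-0.1361 -0.3128  0.0056]
8.375 [ 600.  -121.9  188.2] [ 2.  -2.8  6.5]
[[ 1.   0.1 -0. ]
 [ 0.2 -0.9  0.3]
 [ 0.  -0.3 -0.9]]
button_seat 0.82 110.5 264.0 [444.  164.6  61. ] org/dir [ 673.8 -149.6  299.2] [-0.5  0.7 -0.5]
praline_center 0.77 41.3 201.8 [554.8 127.1 143. ] org/dir [ 673.8 -149.6  299.2] [-0.4  0.8 -0.5]
pocket 0.83 107.3 204.7 [564.5  69.2 132. ] org/dir [ 673.8 -149.6  299.2] [-0.4  0.7 -0.6]
```

arm_command(commands="-0.0343 -0.0187 -0.0124 0 0 0 0;-0.0343 -0.0187 -0.0124 0 0 0 0;-0.0343 -0.0187 -0.0124 0 0 0 0;-0.0343 -0.0187 -0.0124 0 0 0 0;-0.0343 -0.0187 -0.0124 0 0 0 0")

```text
t: 9.25
eef_pos: [415.3, -76.9, 266.7]
tool_rot: [[0.988, 0.147, -0.055], [0.157, -0.93, 0.331], [-0.002, -0.336, -0.942]]
wrist_force: [1.0, -0.1, 0.6]
width: -0.0
finger_force: 0.0
```

arm_command(commands="0 0 0 -0.271 -0.036 -0.911 0;0 0 0 -0.271 -0.036 -0.911 0;0 0 0 -0.271 -0.036 -0.911 0;0 0 0 -0.271 -0.036 -0.911 0;0 0 0 -0.271 -0.036 -0.911 0;0 0 0 -0.271 -0.036 -0.911 0;0 0 0 -0.271 -0.036 -0.911 0;0 0 0 -0.271 -0.036 -0.911 0;0 0 0 -0.271 -0.036 -0.911 0;0 0 0 -0.271 -0.036 -0.911 0")

```text
t: 10.5
eef_pos: [416.4, -77.1, 266.0]
tool_rot: [[-0.163, 0.953, 0.255], [0.987, 0.158, 0.041], [-0.001, 0.259, -0.966]]
wrist_force: [-0.6, -0.1, 0.4]
width: 0.2
finger_force: 0.0
```

```bash
cat > l.py <<'E'
from p import *
import sys
np.set_printoptions(precision=4,suppress=True)
s=r.get_state();print(s['t'],s['eef_pos'],s['width'],s['wrist_force'])
X,Y=disp(9);Z=np.array([0,0,1]);t=np.radians(15)
a=X*np.sin(t)-Z*np.cos(t); R=np.column_stack([Y,np.cross(a,Y),a])
plan(np.array([float(v) for v in sys.argv[1:4]])-a*float(sys.argv[4]),R)
E
python3 l.py 440 172 61 130
```

```text
10.5 [416.3877 -77.0827 266.0122] 0.19212052410830968 [-0.5815 -0.076   0.4258]
shift(start tool) m [0.2422 0.0087 0.0843] rotvec/10deg [-0.0007 -0.003   0.0387] shift(in target tool) [0.2423 0.0071 0.0841]
```

arm_command(commands="0.03 0.001 0.0105 0 0 0 0;0.0303 0.001 0.0105 0 0 0 0;0.0303 0.001 0.0105 0 0 0 0;0.0303 0.001 0.0105 0 0 0 0;0.0303 0.001 0.0105 0 0 0 0;0.0303 0.001 0.0105 0 0 0 0;0.0303 0.001 0.0105 0 0 0 0;0.0303 0.001 0.0105 0 0 0 0;0 0 0 0 0 0 0;0 0 0 0 0 0 0")

```text
t: 11.75
eef_pos: [407.6, 165.6, 187.3]
tool_rot: [[-0.158, 0.954, 0.255], [0.987, 0.153, 0.039], [-0.002, 0.258, -0.966]]
wrist_force: [-0.7, -0.9, 0.1]
width: 0.2
finger_force: 0.0
```

```bash
python3 w.py w4.png; cat > red.py <<'E'
from p import *
im=cv2.imread('pics/w4.png');h=cv2.cvtColor(im,cv2.COLOR_BGR2HSV)
m=(((h[...,0]<6)|(h[...,0]>174))&(h[...,1]>170)&(h[...,2]>60)).astype(np.uint8)
n,l,st,ce=cv2.connectedComponentsWithStats(m);i=1+np.argmax(st[1:,4]);print(st[i],ce[i])
C=cam('wrist')
X,Y=disp(9)
for hh in (18,22,26):
    # cap top centre seen at z = seat z + hh*cos15
    print(hh,atz('wrist',*ce[i],61+hh*.966,C))
E
python3 red.py; python3 l.py 440 172 61 60
```

```text
11.8 [407.9 165.3 187.6] [1.  0.  0.3]
[[-0.2  1.   0.3]
 [ 1.   0.2  0. ]
 [-0.   0.3 -1. ]]
praline_center 0.7 503.7 314.5 [563.8 112.3 143. ] org/dir [362.8 231.1 309.9] [ 0.7 -0.4 -0.6]
[ 301  172   44   44 1490] [322.594  193.6456]
18 [433.2053 174.826   78.388 ]
22 [432.0458 175.7556  82.252 ]
26 [430.8863 176.6853  86.116 ]
12.05 [408.3853 165.2154 188.0839] -0.0018348951128533634 [-0.1816  0.1766  0.4051]
shift(start tool) m [ 0.0018 -0.0018  0.0711] rotvec/10deg [ 0.007   0.0073 -0.0004] shift(in target tool) [ 0.0018 -0.0017  0.0711]
```

View pics/w4.png

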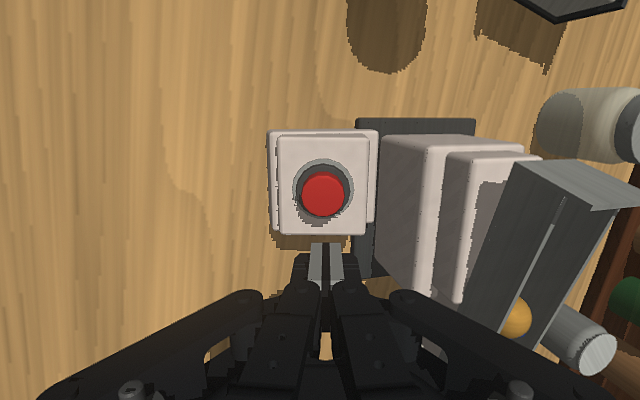

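The red cap is centred at (323,194) and the praline still waits in the chute at (515,318). I'm approaching along the button axis.

arm_command(commands="0.0055 -0.0025 0.015 0 0 0 0;0 0 0.02 0 0 0 0;0 0 0.02 0 0 0 0;0 0 0.015 0 0 0 0;0 0 0.008 0 0 0 0;0 0 0 0 0 0 0;0 0 0 0 0 0 0")

```text
t: 12.92
eef_pos: [425.2, 173.9, 112.4]
tool_rot: [[-0.157, 0.953, 0.257], [0.988, 0.152, 0.04], [-0.001, 0.26, -0.965]]
wrist_force: [-0.5, -0.1, 0.0]
width: 0.3
finger_force: 0.0
```

```bash
cat > f.py <<'E'
from p import *
import time
s=r.get_state();R=np.array(s['tool_rot']);a=R[:,2]
print(s['t'],s['eef_pos'],'axial',a@np.array(s['eef_pos']),'F along -a',-a@np.array(s['wrist_force']),R.T@np.array(s['wrist_force']))
E
python3 f.py; python3 w.py w5.png|head -1; python3 f.py
```

```text
12.925 [425.1869 173.8877 112.422 ] axial 7.795481016279667 F along -a 0.14594037705448146 [ 0.0205 -0.4585 -0.1459]
12.975 [425.2 173.9 112.5] [-0.1  0.2  0.3]
13.225 [425.0394 173.9408 112.1904] axial 7.8592141054642335 F along -a -0.13035696465877783 [0.0967 0.2404 0.1304]
```

View pics/w5.png

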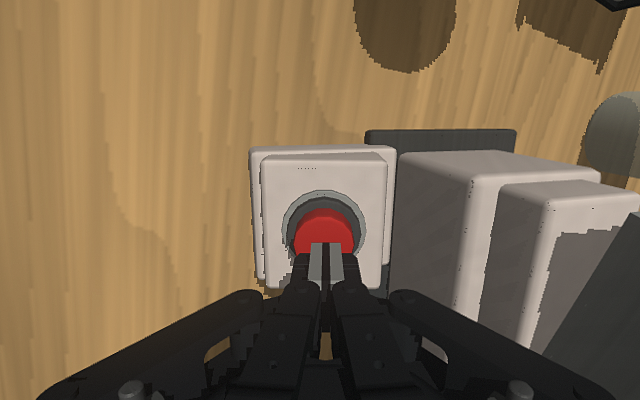

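The finger is in line with the cap centre (both at column 325). Now I'll feel for contact.

arm_command(commands="0 0 0.005 0 0 0 0;0 0 0.003 0 0 0 0;0 0 0 0 0 0 0;0 0 0 0 0 0 0")

```text
t: 13.72
eef_pos: [427.0, 174.2, 104.1]
tool_rot: [[-0.157, 0.954, 0.256], [0.988, 0.152, 0.04], [-0.001, 0.259, -0.966]]
wrist_force: [-0.9, -0.2, 1.4]
width: 0.2
finger_force: 0.0
```

arm_command(commands="0 0 0.001 0 0 0 0;0 0 0.001 0 0 0 0;0 0 0 0 0 0 0;0 0 0 0 0 0 0")

```text
t: 14.22
eef_pos: [427.6, 174.3, 102.3]
tool_rot: [[-0.157, 0.954, 0.257], [0.988, 0.152, 0.04], [-0.001, 0.26, -0.966]]
wrist_force: [-1.4, -1.1, -0.1]
width: -0.0
finger_force: 0.0
```

arm_command(commands="0 0 0.001 0 0 0 0;0 0 0.001 0 0 0 0;0 0 0 0 0 0 0;0 0 0 0 0 0 0")

```text
t: 14.72
eef_pos: [428.0, 174.4, 100.3]
tool_rot: [[-0.157, 0.954, 0.257], [0.988, 0.152, 0.04], [-0.001, 0.26, -0.966]]
wrist_force: [0.5, 0.3, -0.6]
width: 0.3
finger_force: 0.0
```

arm_command(commands="0 0 0.001 0 0 0 0;0 0 0.001 0 0 0 0;0 0 0 0 0 0 0;0 0 0 0 0 0 0")

```text
t: 15.22
eef_pos: [428.6, 174.5, 98.4]
tool_rot: [[-0.157, 0.954, 0.257], [0.988, 0.152, 0.04], [-0.001, 0.26, -0.966]]
wrist_force: [0.4, -0.4, 0.1]
width: 0.1
finger_force: 0.0
```

arm_command(commands="0 0 0.001 0 0 0 0;0 0 0.001 0 0 0 0;0 0 0 0 0 0 0")

```text
t: 15.6
eef_pos: [429.0, 174.5, 96.4]
tool_rot: [[-0.157, 0.954, 0.256], [0.988, 0.152, 0.04], [-0.001, 0.259, -0.966]]
wrist_force: [-0.0, 0.1, 0.7]
width: 0.1
finger_force: 0.0
```

arm_command(commands="0 0 0.001 0 0 0 0;0 0 0.001 0 0 0 0;0 0 0 0 0 0 0")

```text
t: 15.98
eef_pos: [429.6, 174.6, 94.4]
tool_rot: [[-0.157, 0.954, 0.256], [0.988, 0.152, 0.04], [-0.001, 0.259, -0.966]]
wrist_force: [0.1, -0.6, 0.7]
width: -0.0
finger_force: 0.0
```

arm_command(commands="0 0 0.001 0 0 0 0;0 0 0.0005 0 0 0 0;0 0 0 0 0 0 0")

```text
t: 16.35
eef_pos: [429.9, 174.6, 93.0]
tool_rot: [[-0.157, 0.954, 0.256], [0.988, 0.152, 0.04], [-0.001, 0.259, -0.966]]
wrist_force: [-0.1, -0.3, -0.1]
width: -0.0
finger_force: 0.0
```

arm_command(commands="0 0 0.001 0 0 0 0;0 0 0.0005 0 0 0 0;0 0 0 0 0 0 0")

```text
t: 16.73
eef_pos: [430.4, 174.7, 91.6]
tool_rot: [[-0.157, 0.954, 0.257], [0.988, 0.152, 0.04], [-0.001, 0.26, -0.966]]
wrist_force: [0.6, 0.2, -0.3]
width: 0.2
finger_force: 0.0
```

arm_command(commands="0 0 0.001 0 0 0 0;0 0 0.0005 0 0 0 0;0 0 0 0 0 0 0")

```text
t: 17.1
eef_pos: [430.8, 174.8, 90.2]
tool_rot: [[-0.157, 0.954, 0.257], [0.988, 0.152, 0.04], [-0.001, 0.26, -0.966]]
wrist_force: [0.1, -0.3, 0.8]
width: -0.0
finger_force: 0.1
```

```bash
python3 f.py
```

```text
17.1 [430.7861 174.803   90.176 ] axial 30.40782440546742 F along -a 0.747010527105532 [-0.2822  0.2208 -0.747 ]
```

arm_command(commands="0 0 0.001 0 0 0 0;0 0 0 0 0 0 0;0 0 0 0 0 0 0")

```text
t: 17.48
eef_pos: [431.0, 174.8, 89.2]
tool_rot: [[-0.157, 0.954, 0.257], [0.988, 0.152, 0.04], [-0.001, 0.26, -0.966]]
wrist_force: [0.0, 0.2, 1.0]
width: 0.1
finger_force: 0.3
```

arm_command(commands="0 0 0.001 0 0 0 0;0 0 0 0 0 0 0;0 0 0 0 0 0 0")

```text
t: 17.85
eef_pos: [431.3, 174.9, 88.3]
tool_rot: [[-0.157, 0.954, 0.257], [0.988, 0.152, 0.04], [-0.001, 0.26, -0.966]]
wrist_force: [-0.5, 0.6, 1.1]
width: -0.0
finger_force: 0.5
```

arm_command(commands="0 0 0.001 0 0 0 0;0 0 0 0 0 0 0;0 0 0 0 0 0 0")

```text
t: 18.23
eef_pos: [431.5, 174.9, 87.3]
tool_rot: [[-0.157, 0.954, 0.257], [0.988, 0.152, 0.04], [-0.001, 0.26, -0.966]]
wrist_force: [-0.1, -0.2, 1.2]
width: 0.1
finger_force: 0.7
```

arm_command(commands="0 0 0.001 0 0 0 0;0 0 0 0 0 0 0;0 0 0 0 0 0 0")

```text
t: 18.6
eef_pos: [431.8, 175.0, 86.3]
tool_rot: [[-0.157, 0.954, 0.257], [0.988, 0.152, 0.04], [-0.001, 0.26, -0.966]]
wrist_force: [-1.3, 0.3, 2.3]
width: -0.1
finger_force: 1.2
```

arm_command(commands="0 0 0.001 0 0 0 0;0 0 0 0 0 0 0;0 0 0 0 0 0 0")

```text
t: 18.98
eef_pos: [432.0, 175.0, 85.4]
tool_rot: [[-0.157, 0.954, 0.257], [0.988, 0.152, 0.04], [-0.001, 0.26, -0.966]]
wrist_force: [0.1, 0.2, 1.7]
width: 0.3
finger_force: 1.4
```

```bash
python3 f.py; python3 -c "
from p import *
snap('wrist','w6.png')
for n in ('wrist','scene'):
  print(mark_of(n,'praline_center')[:2])
s=r.get_state();print(s['finger_force'],s['wrist_force'])
snap('side','s6.png')
im=cv2.imread('pics/w6.png');cv2.imwrite('pics/c6.png',im[130:330,230:640])"
```

```text
18.975 [432.0432 175.0066  85.3662] axial 35.36524354432033 F along -a 1.638362596199566 [ 0.1328  0.5663 -1.6384]
[]
[{'centre': [0.5645, 0.7137], 'confidence': 0.74}, {'centre': [0.6673, 0.4873], 'confidence': 0.72}]
1.4026535768061876 [-0.9049  0.0733  2.8181]
```

View pics/c6.png

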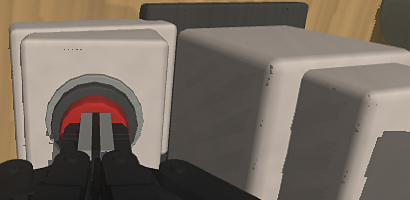

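The fingertip is seated on the red cap with the spring force building. Halfway stop comes next.

arm_command(commands="0 0 0.001 0 0 0 0;0 0 0 0 0 0 0;0 0 0 0 0 0 0")

```text
t: 19.55
eef_pos: [432.2, 175.1, 84.7]
tool_rot: [[-0.157, 0.954, 0.257], [0.988, 0.152, 0.04], [-0.001, 0.26, -0.966]]
wrist_force: [-4.3, -0.9, 9.0]
width: -0.1
finger_force: 4.6
```

arm_command(commands="0 0 0.001 0 0 0 0;0 0 0 0 0 0 0;0 0 0 0 0 0 0")

```text
t: 19.92
eef_pos: [432.5, 175.1, 83.8]
tool_rot: [[-0.157, 0.954, 0.257], [0.988, 0.152, 0.04], [-0.001, 0.26, -0.966]]
wrist_force: [-3.8, -0.3, 8.7]
width: 0.1
finger_force: 4.9
```

arm_command(commands="0 0 0.0005 0 0 0 0;0 0 0 0 0 0 0;0 0 0 0 0 0 0")

```text
t: 20.3
eef_pos: [432.6, 175.1, 83.3]
tool_rot: [[-0.157, 0.954, 0.257], [0.988, 0.152, 0.04], [-0.001, 0.26, -0.966]]
wrist_force: [-4.0, -0.7, 10.0]
width: 0.2
finger_force: 5.0
```

```bash
cat > m.py <<'E'
from p import *
F=[]
for _ in range(3):
    capture('scene');s=r.get_state();F.append(-np.array(s['tool_rot'])[:,2]@np.array(s['wrist_force']))
capture('side')
print('F',np.mean(F),F,'finger',s['finger_force'],s['eef_pos'],s['t'])
for n in ('scene','side'):
    for q in mark_of(n,'praline_center')[:3]: print(n,np.array(q['centre'])*[640,400],q['confidence'])
E
python3 m.py
```

```text
F 9.855265834947962 [np.float64(10.156208654882885), np.float64(9.122632878678782), np.float64(10.286955971282222)] finger 5.035821369747282 [432.6107 175.0935  83.3418] 20.45
scene [348.096 212.2  ] 0.65
scene [361.408 197.08 ] 0.64
side [281.6 199.8] 0.42
```

arm_command(commands="0 0 -0.0014 0 0 0 0;0 0 0 0 0 0 0;0 0 0 0 0 0 0")

```text
t: 20.98
eef_pos: [432.2, 175.1, 84.7]
tool_rot: [[-0.157, 0.954, 0.257], [0.988, 0.152, 0.04], [-0.001, 0.26, -0.966]]
wrist_force: [-4.0, -1.2, 8.7]
width: 0.1
finger_force: 4.7
```

```bash
python3 m.py
```

```text
F 8.936289704714548 [np.float64(8.865401382982872), np.float64(9.052672686885064), np.float64(8.890795044275713)] finger 4.7361736224956985 [432.249  175.045   84.6742] 21.125
scene [344.832 216.92 ] 0.56
side [277.888 199.4  ] 0.51
```

arm_command(commands="0 0 -0.0003 0 0 0 0;0 0 0 0 0 0 0")

```text
t: 21.52
eef_pos: [432.2, 175.0, 85.0]
tool_rot: [[-0.157, 0.954, 0.257], [0.988, 0.152, 0.04], [-0.001, 0.26, -0.966]]
wrist_force: [-4.1, -0.4, 8.7]
width: -0.2
finger_force: 4.6
```

```bash
python3 m.py
```

```text
F 9.416025559242335 [np.float64(9.928395641806727), np.float64(9.246089781329403), np.float64(9.073591254590875)] finger 4.653030290755851 [432.2083 175.0261  84.962 ] 21.675
scene [346.816 214.52 ] 0.56
scene [310.912 287.88 ] 0.48
side [280.576 200.   ] 0.46
```

arm_command(commands="0 0 -0.0002 0 0 0 0;0 0 0 0 0 0 0")

```text
t: 22.08
eef_pos: [432.1, 175.0, 85.2]
tool_rot: [[-0.157, 0.954, 0.257], [0.988, 0.152, 0.04], [-0.001, 0.26, -0.966]]
wrist_force: [-2.7, -0.3, 9.0]
width: -0.7
finger_force: 4.5
```

```bash
python3 m.py
```

```text
F 9.10317083220969 [np.float64(9.947545565878634), np.float64(8.797504044947175), np.float64(8.564462885803259)] finger 4.559055502950287 [432.1137 175.0194  85.1138] 22.225
scene [347.392 211.   ] 0.51
side [279.616 201.8  ] 0.54
```

arm_command(commands="0 0 -0.0002 0 0 0 0;0 0 0 0 0 0 0")

```text
t: 22.62
eef_pos: [432.1, 175.0, 85.2]
tool_rot: [[-0.157, 0.954, 0.257], [0.988, 0.152, 0.04], [-0.001, 0.26, -0.966]]
wrist_force: [-2.5, -1.0, 7.0]
width: -0.0
finger_force: 3.5
```

```bash
python3 m.py
```

```text
F 6.485828536411042 [np.float64(6.996905570040523), np.float64(6.771883029915417), np.float64(5.688697009277187)] finger 3.4682227998291637 [432.1223 175.0162  85.1926] 22.775
scene [347.776 214.68 ] 0.57
side [278.784 199.4  ] 0.42
```

arm_command(commands="0 0 0 0 0 0 0;0 0 0 0 0 0 0;0 0 0 0 0 0 0;0 0 0 0 0 0 0;0 0 0 0 0 0 0;0 0 0 0 0 0 0;0 0 0 0 0 0 0;0 0 0 0 0 0 0;0 0 0 0 0 0 0;0 0 0 0 0 0 0")

```text
t: 24.18
eef_pos: [432.1, 175.0, 85.2]
tool_rot: [[-0.157, 0.954, 0.257], [0.988, 0.152, 0.04], [-0.001, 0.26, -0.966]]
wrist_force: [-3.0, -0.8, 6.7]
width: -0.1
finger_force: 3.5
```

arm_command(commands="0 0 0.002 0 0 0 0;0 0 0.002 0 0 0 0;0 0 0.002 0 0 0 0;0 0 0.0005 0 0 0 0;0 0 0 0 0 0 0;0 0 0 0 0 0 0;0 0 0 0 0 0 0;0 0 0 0 0 0 0")

```text
t: 25.18
eef_pos: [433.7, 175.3, 79.3]
tool_rot: [[-0.157, 0.954, 0.257], [0.988, 0.152, 0.04], [-0.001, 0.26, -0.966]]
wrist_force: [-5.8, -1.2, 12.5]
width: -0.4
finger_force: 6.7
```

```bash
python3 m.py
```

```text
F 12.85497417931514 [np.float64(12.270577315771137), np.float64(13.274136459529444), np.float64(13.020208762644844)] finger 6.661402209648926 [433.6947 175.2791  79.289 ] 25.325
side [265.408 142.92 ] 0.72
side [297.984 200.6  ] 0.55
```

arm_command(commands="0 0 -0.005 0 0 0 0;0 0 -0.015 0 0 0 0;0 0 -0.03 0 0 0 0;0 0 -0.04 0 0 0 0;0 0 -0.03 0 0 0 0;0 0 0 0 0 0 0;0 0 0 0 0 0 0;0 0 0 0 0 0 0")

```text
t: 26.48
eef_pos: [402.6, 170.3, 193.3]
tool_rot: [[-0.157, 0.954, 0.254], [0.988, 0.152, 0.039], [-0.001, 0.257, -0.966]]
wrist_force: [-0.4, -0.4, 0.0]
width: -0.1
finger_force: 0.0
```

```bash
python3 m.py; python3 - <<'E'
from p import *
S,D=cam('scene'),cam('side')
for n,C in (('scene',S),('side',D)):
    for q in ('praline_center','white_bowl_mid'):
        for m in mark_of(n,q)[:3]:
            print(n,q,m['confidence'],atz(n,m['centre'][0]*640,m['centre'][1]*400,22,C))
E
```

```text
F 0.38292161736764635 [np.float64(0.4918239619639739), np.float64(0.008868449935096947), np.float64(0.6480724402038681)] finger 0.0 [402.8154 170.4008 193.7011] 26.625
scene [315.712 252.08 ] 0.59
side [298.496 203.4  ] 0.66
scene praline_center 0.59 [580.6119 -43.8098  22.    ]
scene white_bowl_mid 0.87 [ 420.8758 -439.0794   22.    ]
scene white_bowl_mid 0.81 [ 227.0902 -365.5907   22.    ]
side praline_center 0.66 [576.3177 -28.238   22.    ]
side white_bowl_mid 0.86 [ 210.1999 -360.6336   22.    ]
side white_bowl_mid 0.8 [577.764   -7.3478  22.    ]
side white_bowl_mid 0.8 [ 415.9606 -433.7322   22.    ]
```

```bash
python3 -c "
from cell import r
print(r.hand_in())"
```

```text
the job is handed in; nothing more can be done
None
```

The job is handed in with no verdict returned. Both cameras place the praline in the white bowl under the lip, 20–35 mm from its axis. The button was let go with the arm clear. While looking for the halfway stop I pressed about 2 mm too far, but the orange gate held. I then backed off and kept it there about 1.5 s before pressing fully down.

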